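Flip a clamp plate on the turn-over ramp

TASK

The gantry's screwdriver needs the long clamp plate with its counterbored face up, and it is lying face down on the bench. Pick up the long plate, carry it level to the turn-over station and drop it square across the ramp's upper edge with a little more than half of it reaching out over the tray, so that it tips off the edge by itself and lands in the tray other face up; do not turn it over with the gripper. Leave the square plate where it lies.

Things in the scene. Friction and masses are not known exactly. Their poses are not given: they have to be found in the camera images.
- long_plate: The plate to turn over: bare aluminium, 90 mm (its x) by 45 mm (its y), 8 mm thick, 70-110 g, symmetrical end to end. Origin at its middle, 4 mm above the bench at the start. At the start its z points up and four small 5 mm holes show; turned over, its z points down and four dark 13 mm counterbores show. Grip it across its 45 mm width at mid-length.
- square_plate: A bystander, to be left alone: square aluminium plate 60 x 60 x 8 mm, also with four small holes showing. Origin at its middle.
- ramp_edge (a point): Middle of the ramp's upper edge, on top of a fixed steel rod (10 mm thick, 130 mm long) 130 mm above the bench. x: level, out over the tray; y: along the rod. The ramp slopes down 35 deg on the -x side; posts 65-85 mm to each side. Plate let go level, long axis on x, middle 10-30 mm out to +x, underside 5-50 mm above the edge, tips off and lands turned over, clear of fingers that open and stay.
- tray_floor (a point): Point on the level rubber floor of the fixed landing tray, 4 mm above the bench and 50 mm out (+x) from below the ramp edge; axes as the edge's. The floor reaches 120 mm from here to either side along x (the -x part lies below the ramp) and 65 mm along y; its rim stands 24 mm above the bench.
Things that resemble listed ones, but are neither listed nor needed, are in the scene too. Leave any orange look-alike of the long_plate alone.

How it is judged:
By the outcome, as a careful person would: the job done as asked, in the order asked, and still so for the second after the job is handed in, with the robot touching nothing.
It also fails if it takes over 37 s, if anything falls off the work surface, if the arm or the gripper's body presses on something with over 40 N, if the wrist force passes 120 N, or if a joint passes its speed limit or range.

ROBOT

A 7-joint arm with a two-finger parallel gripper is mounted at the origin on the work surface. World frame = base frame: x ahead of the robot, y to its left, z up, the work surface at z = 0. Lengths are in m, angles in rad, forces in N, time in s.
With the tool pointing down it reaches from about 0.35 to 0.9 m from the base axis. Payload 7.2 kg.
Tool frame: the origin (TCP) lies between the finger pads; the fingertips stand 19 mm ahead of it and the grasp point (between the pads) is the TCP; y points along the fingers, x is the direction in which the jaws open and shut, and the axes are right-handed (so a half turn about y gives the same grasp; the last joint's range is limited). The gripper opens to 85 mm and grips with 20 to 120 N. Pads are 22 mm wide; open, the fingers measure 114 mm over their backs; the gripper's body (76 mm by 85 mm) begins 54 mm behind the grasp point. The pads swing forward as they close: fully open they stand 13 mm farther back than shut.
Start: joints at [1.268, 0.411, -0.013, 1.596, 0.006, 1.134, -0.082], TCP at [0.145, -0.608, 0.25] pointing down, gripper open.
Joint ranges: [-2.95, 2.95], [-0.29, 1.99], [-1.47, 1.44], [0.14, 2.54], [-1.03, 4.17], [0.13, 1.85], [-2.86, 2.86]. Speed limits (rad/s): [2.39, 2.39, 3.01, 3.01, 3.14, 3.14, 3.14].

INTERFACE

Orientations are given as a rotation vector (axis times angle).
In Python, from bench import manip gives the robot as it stands.
- The arm moves only by the shell command python3 -m inch 'ROWS'. ROWS is JSON, a list of rows, each a list of 7 numbers: the shift along the tool's x, y, z in m, then the turn, a rotation vector about the tool's x, y, z in rad, then the finger opening in m, from 0 to 0.0854. A call has 1 to 20 rows; each row shifts and turns the commanded pose from where the row before left it, along the tool's axes as they then stand; what a row does not reach is not made up. A row lasts 1/12 s, in which the tool goes at most 41.7 mm and 7.16 degrees, less where a joint would pass 70% of its speed; a pose out of reach is approached as far as the arm can. A call with a gripper value outside its range is refused whole. The fingers move at their own pace and stop on an object; the grip force is fixed at half the most. Time passes only in rows, so rows that do not move let the fingers close. It gives the time, the measured TCP pose, the force and the opening at its end, in the units of the state.
- manip.get_obs(): the state, without advancing time (a new reading comes with each control period).
- manip.capture(name): name is "scene" or "top" or "wrist"; returns the picture (400x640x3 uint8, red, green, blue); there is no depth.
- manip.camera_info(name): a dict with "fx", "fy", "cx", "cy" (pixels), "T" (4x4, takes a point from camera to world coordinates); the wrist camera has in their place "hand_eye" (4x4, takes a point from camera to tool coordinates, whose origin is the TCP and whose axes are the tool frame's). Camera axes: x right, y up, looking along -z (the intrinsics and any distortion apply to the point x, -y, -z); pixel columns grow to the right and rows downward; lengths in m; the calibration is good to about 2 mm. The wrist camera is an equidistant fisheye: a pixel r from the principal point sees the ray r / f radians off the axis. A picture is of the moment at which its call begins: read the wrist's pose just before it. camera_info takes no time and is no camera call.
- manip.hand_in(): hands the job in, once; it reports no verdict.
The state is a dict: "clock": time; "qpos": joint angles; "qd": joint speeds; "effort": joint torques, N m; "ee_pos": TCP position; "ee_rot": TCP orientation; "force": force on the tool from outside, world axes, zero at the start; "ft_torque": the same for the moment, N m; "gripper_width": opening from 0.0 (shut) to 1.0 (fully open).
Only numpy, scipy, OpenCV 4.12 (cv2) and the standard library are available. Lean on these libraries where they do the work, as an engineer would, in place of code of your own. Each camera call takes 0.05 s, during which the arm holds its last target. There are 200 camera calls.

## Working session

There is one attempt and no reset: what is moved stays moved. The work goes in short steps, Python scripts to look and compute and a shell command to move; the robot and the scene stay as the last step left them, time stands still between calls to the robot, and variables do not carry over. Pictures are saved under pics/ and viewed, about 8 in all and at most 12, crops included, and the job is handed in when it is done.

```bash
mkdir -p pics; ls
python3 - <<'E'
from bench import manip
import cv2,numpy as np
o=manip.get_obs();print({k:np.round(v,3) for k,v in o.items()})
for n in("top","scene"):
    im=manip.capture(n);cv2.imwrite(f"pics/{n}0.png",im[:,:,::-1])
for n in("top","scene","wrist"):
    print(n,{k:np.round(v,4).tolist() for k,v in manip.camera_info(n).items()})
E
```

```text
pics
{'clock': np.float64(0.0), 'qpos': array([ 1.268,  0.412, -0.013,  1.597,  0.006,  1.134, -0.082]), 'qd': array([ 0.001, -0.001,  0.001, -0.001,  0.001,  0.001, -0.001]), 'effort': array([-1.0000e-03, -6.0063e+01,  6.8200e-01, -2.9941e+01,  1.4000e-02,
        1.1000e-02, -0.0000e+00]), 'ee_pos': array([ 0.145, -0.607,  0.249]), 'ee_rot': array([-1.31 ,  1.035, -1.033]), 'force': array([0.52 , 0.299, 0.022]), 'ft_torque': array([-0.005, -0.031, -0.013]), 'gripper_width': np.float64(0.998)}
top {'fx': 364.9184, 'fy': 364.9184, 'cx': 320.5287, 'cy': 195.1899, 'T': [[-0.0143, 0.9824, -0.1863, 0.3851], [-0.9998, -0.0164, -0.01, -0.1252], [-0.0129, 0.1861, 0.9824, 0.9197], [0.0, 0.0, 0.0, 1.0]]}
scene {'fx': 430.678, 'fy': 430.678, 'cx': 319.3497, 'cy': 203.2202, 'T': [[0.8749, -0.3961, 0.2787, 0.8171], [0.4843, 0.7209, -0.4958, -0.587], [-0.0046, 0.5687, 0.8225, 0.8919], [0.0, 0.0, 0.0, 1.0]]}
wrist {'fx': 309.7069, 'fy': 309.7069, 'cx': 316.4388, 'cy': 199.7011, 'hand_eye': [[1.0, 0.0014, -0.0008, 0.0002], [-0.0012, 0.2741, -0.9617, -0.1236], [-0.0011, 0.9617, 0.2741, 0.0693], [0.0, 0.0, 0.0, 1.0]]}
```

View pics/top0.png

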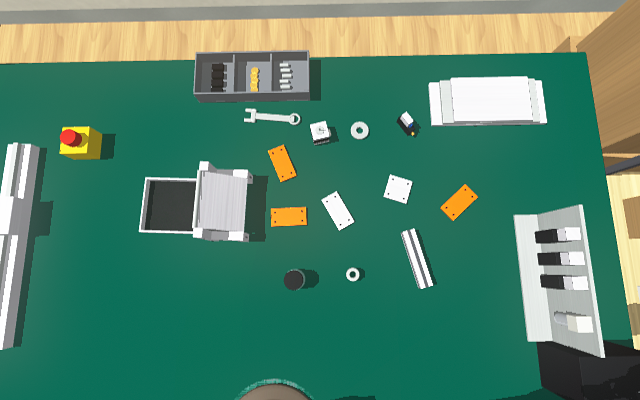

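View pics/scene0.png

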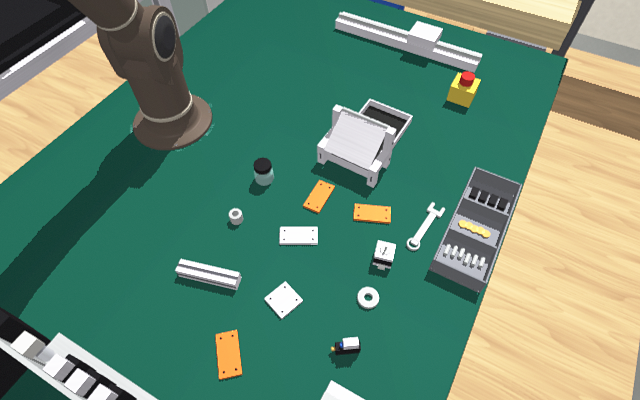

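Candidates in the top view: the white 2:1 plate at (338,210), the white square plate at (398,188), orange look-alikes at (282,163), (289,216) and (459,202), and a bare rail at (416,258). Only (338,210) is bare metal, 2:1 and has four small holes, so that is the long plate. I'll measure it and confirm it in an enlarged crop that also shows the station.

```bash
cat > h.py <<'E'
import numpy as np,cv2
from bench import manip
from scipy.spatial.transform import Rotation as R
def ray(n,u,v):
    c=manip.camera_info(n);T=np.array(c["T"])
    d=T[:3,:3]@np.array([(u-c["cx"])/c["fx"],-(v-c["cy"])/c["fy"],-1]);return T[:3,3],d
def onz(n,u,v,z):
    o,d=ray(n,u,v);return o+d*(z-o[2])/d[2]
def tri(p,q):
    A=[];b=[]
    L=[ray("top",*p),ray("scene",*q)];M=np.zeros((3,3));s=np.zeros(3)
    for o,d in L:
        d=d/np.linalg.norm(d);P=np.eye(3)-np.outer(d,d);M+=P;s+=P@o
    x=np.linalg.solve(M,s);d=L[0][1];e=L[1][1];n=np.cross(d,e);n/=np.linalg.norm(n)
    return x,abs(n@(L[0][0]-L[1][0]))
E
python3 - <<'E'
from h import *
t=cv2.imread("pics/top0.png");s=cv2.imread("pics/scene0.png")
for n,im,c in(("top",t,(338,210)),("scene",s,(298,236))):
    hsv=cv2.cvtColor(im,cv2.COLOR_BGR2HSV);m=((hsv[...,1]<70)&(hsv[...,2]>140)).astype(np.uint8)
    m=cv2.morphologyEx(m,cv2.MORPH_CLOSE,np.ones((3,3)))
    k,l=cv2.connectedComponents(m);mm=(l==l[c[1],c[0]]).astype(np.uint8)
    ct=max(cv2.findContours(mm,0,2)[0],key=cv2.contourArea)
    P=np.array([onz(n,u,v,.008)[:2] for u,v in ct[:,0]])
    r=cv2.minAreaRect((P*1000).astype(np.float32));b=cv2.boxPoints(r)
    e=max([b[1]-b[0],b[2]-b[1]],key=np.linalg.norm)
    print(n,r,"long axis deg",np.degrees(np.arctan2(e[1],e[0])))
a=cv2.resize(t[150:255,130:370],None,fx=3.3,fy=3.3,interpolation=2)
b=cv2.resize(s[90:255,265:425],None,fx=4.95/1.35,fy=4.95/1.35,interpolation=2)
cv2.imwrite("pics/c1.png",a);cv2.imwrite("pics/c2.png",b[:600]);print(a.shape,b.shape)
E
```

```text
top ((518.775390625, -157.590087890625), (90.94932556152344, 45.768775939941406), 29.02535629272461) long axis deg 29.025362
scene ((517.34423828125, -158.62640380859375), (90.70609283447266, 49.463233947753906), 28.81904411315918) long axis deg 28.81906
(346, 792, 3) (605, 587, 3)
```

View pics/c1.png

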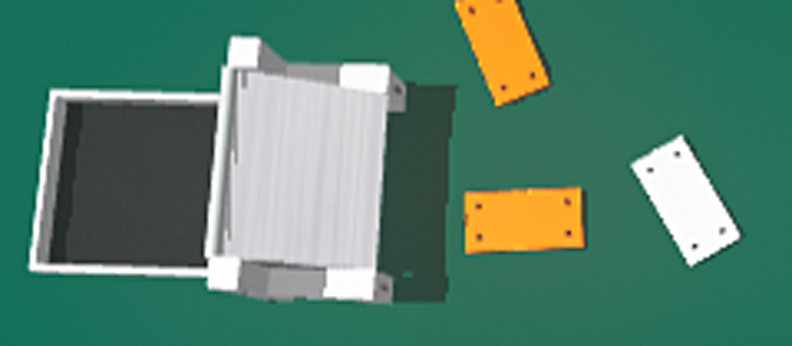

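View pics/c2.png

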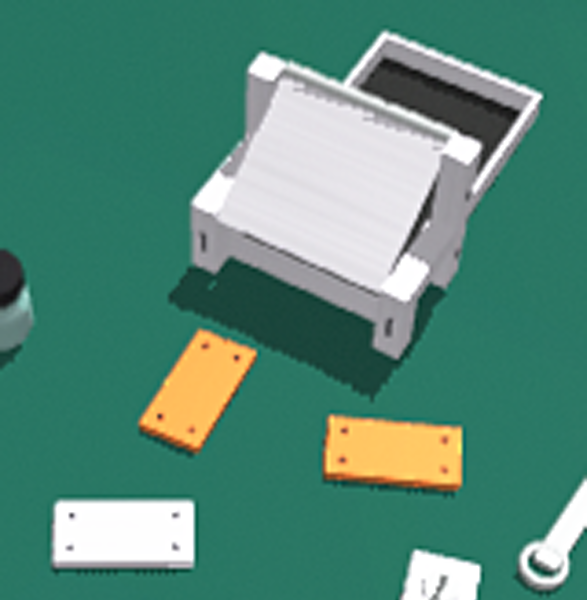

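The crops confirm the long plate: bare metal, about 91 x 46 mm, four small holes, near (0.518,-0.158), with its long axis at 29°. The ramp's rod runs between the posts at crop1 (247,52) and (224,272). In crop2 those posts are at (460,150) and (270,68). Next I'll locate the edge.

Run:
```python
from h import *
k=3.3;k2=4.95/1.35
T=lambda u,v:((u+.5)/k-.5+130,(v+.5)/k-.5+150)
S=lambda u,v:((u+.5)/k2-.5+265,(v+.5)/k2-.5+90)
print("postA",tri(T(247,53),S(461,149)));print("postB",tri(T(224,272),S(267,67)))
print("rod top view z.13",[onz("top",*T(*p),.13).round(4) for p in((229,69),(213,255))])
print("rod scene z.13",[onz("scene",*S(*p),.128).round(4) for p in((447,133),(288,67))])
print("tray rim far corners z.024",[onz("top",*T(*p),.024).round(4) for p in((52,91),(31,270))],[onz("scene",*S(*p),.024).round(4) for p in((541,97),(386,33))])
t=cv2.imread("pics/top0.png");s=cv2.imread("pics/scene0.png")
a=cv2.resize(t[155:250,185:225],None,fx=6,fy=6,interpolation=0);b=cv2.resize(s[98:150,325:400],None,fx=7,fy=7,interpolation=0)
w=np.zeros((570,240+525,3),np.uint8);w[:,:240]=a;w[:364,240:]=b;cv2.imwrite("pics/c3.png",w)
```

```text
postA (array([0.60626964, 0.1420038 , 0.13206426]), np.float64(0.0006346179203640058))
postB (array([0.45759533, 0.15028258, 0.13163277]), np.float64(0.00022308506230233558))
rod top view z.13 [array([0.5956, 0.1542, 0.13  ]), array([0.4691, 0.1588, 0.13  ])]
rod scene z.13 [array([0.5912, 0.1553, 0.128 ]), array([0.4686, 0.1607, 0.128 ])]
tray rim far corners z.024 [array([0.6088, 0.3276, 0.024 ]), array([0.4713, 0.333 , 0.024 ])] [array([0.6085, 0.3269, 0.024 ]), array([0.4722, 0.3351, 0.024 ])]
```

View pics/c3.png

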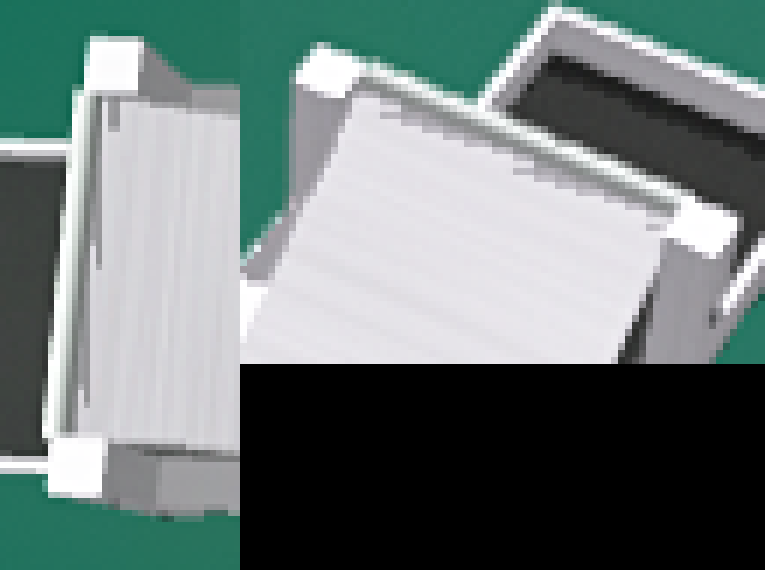

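Both views agree on the edge: its middle is near (0.5315,0.1565), the rod runs at about -2.7°, and the outward direction is about 87.3°. The rod length, tray distance (174 mm to the outer rim) and height (0.132) all fit. Next I'll plan the moves.

```bash
cat >> h.py <<'E'
def plan(target,jaw):
    o=manip.get_obs();M=R.from_rotvec(o["ee_rot"]).as_matrix();p=o["ee_pos"]
    yaw=np.degrees(np.arctan2(M[1,0],M[0,0]));d=(jaw-yaw+90)%180-90
    print("t",o["clock"].round(2),"p",p.round(4),"tool y",M[:,1].round(4),"xz",M[2,0].round(4),"yaw",yaw.round(2),"turn world deg",round(d,2),"-> about tool y",round(-d,2))
    print("shift tool mm",(M.T@(np.array(target)-p)*1000).round(1),"q",o["qpos"].round(2),"F",o["force"].round(1),"w",o["gripper_width"].round(3))
E
python3 -c "
from h import *
plan((.518,-.158,.12),119)"
```

```text
Traceback (most recent call last):
  File "h.py", line 19, in plan
    print("t",o["clock"].round(2),"p",p.round(4),"tool y",M[:,1].round(4),"xz",M[2,0].round(4),"yaw",yaw.round(2),"turn world deg",round(d,2),"-> about tool y",round(-d,2))
              ^^^^^^^^^^^^^^^^
AttributeError: 'float' object has no attribute 'round'
```

```bash
sed -i 's/o\["clock"\].round(2)/round(o["clock"],2)/; s/o\["gripper_width"\].round(3)/round(float(o["gripper_width"]),3)/' h.py
python3 -c "
from h import *
plan((.518,-.158,.12),119)"
```

```text
t 0.1 p [ 0.1453 -0.6075  0.2495] tool y [-4.0e-04  1.4e-03 -1.0e+00] xz -0.0014 yaw -76.54 turn world deg 15.54 -> about tool y -15.54
shift tool mm [-350.2  130.   467.1] q [ 1.27  0.41 -0.01  1.6   0.01  1.13 -0.08] F [ 0.2 -0.7 -0.3] w 1.002
```

```bash
python3 -m inch '[[-0.0175,0,0.0234,0,0,0,0.0854],[-0.0175,0,0.0234,0,0,0,0.0854],[-0.0175,0,0.0234,0,0,0,0.0854],[-0.0175,0,0.0234,0,0,0,0.0854],[-0.0175,0,0.0234,0,0,0,0.0854],[-0.0175,0,0.0234,0,0,0,0.0854],[-0.0175,0,0.0234,0,0,0,0.0854],[-0.0175,0,0.0234,0,0,0,0.0854],[-0.0175,0,0.0234,0,0,0,0.0854],[-0.0175,0,0.0234,0,0,0,0.0854],[-0.0175,0,0.0234,0,0,0,0.0854],[-0.0175,0,0.0234,0,0,0,0.0854],[-0.0175,0,0.0234,0,0,0,0.0854],[-0.0175,0,0.0234,0,0,0,0.0854],[-0.0175,0,0.0234,0,0,0,0.0854],[-0.0175,0,0.0234,0,0,0,0.0854],[-0.0175,0,0.0234,0,0,0,0.0854],[-0.0175,0,0.0234,0,0,0,0.0854],[-0.0175,0,0.0234,0,0,0,0.0854],[-0.0175,0,0.0234,0,0,0,0.0854]]'
python3 -m inch '[[0,0.026,0,0,-0.09,0,0.0854],[0,0.026,0,0,-0.09,0,0.0854],[0,0.026,0,0,-0.09,0,0.0854],[0,0.026,0,0,0,0,0.0854],[0,0.026,0,0,0,0,0.07],[0,0,0,0,0,0,0.07],[0,0,0,0,0,0,0.07],[0,0,0,0,0,0,0.07]]'
python3 - <<'E'
from h import *
plan((.518,-.158,.05),119)
cv2.imwrite("pics/w1.png",manip.capture("wrist")[:,:,::-1])
E
```

```text
clock: 1.77
ee_pos: [0.5196, -0.1574, 0.25]
ee_rot: [-1.311, 1.035, -1.034]
force: [0.6, 0.6, -0.3]
gripper_width: 0.997
clock: 2.43
ee_pos: [0.5198, -0.1586, 0.1214]
ee_rot: [-1.406, 0.829, -0.831]
force: [0.5, -0.4, 0.5]
gripper_width: 0.82
t 2.43 p [ 0.5198 -0.1586  0.1214] tool y [ 9.e-04 -1.e-04 -1.e+00] xz 0.0006 yaw -61.08 turn world deg 0.08 -> about tool y -0.08
shift tool mm [-1.5 71.4 -1.3] q [ 0.48  0.45 -0.35  1.91  0.2   0.82 -1.04] F [ 0.5 -0.4  0.5] w 0.82
```

View pics/w1.png

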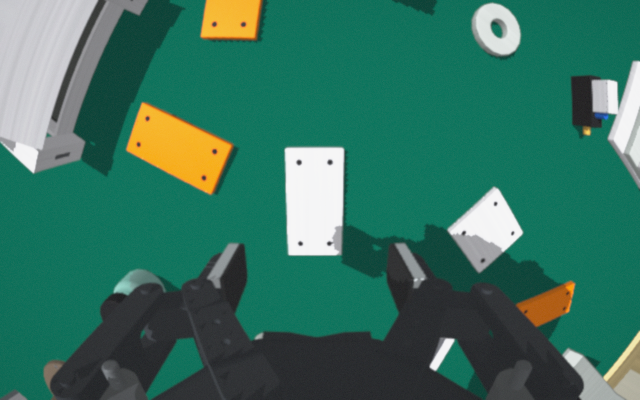

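The wrist view shows the long plate between the fingers, with corners (286,148), (344,148), (345,255) and (289,256). Its axis lines up with the jaws. I'll check that through the fisheye model.

```bash
cat >> h.py <<'E'
def wr(u,v,z,p,M):
    c=manip.camera_info("wrist");H=np.array(c["hand_eye"]);x=np.array([u-c["cx"],-(v-c["cy"])]);r=np.linalg.norm(x);a=r/c["fx"]
    d=M@H[:3,:3]@np.array([*(x/r*np.sin(a)),-np.cos(a)]);o=p+M@H[:3,3];return o+d*(z-o[2])/d[2]
E
python3 - <<'E'
from h import *
o=manip.get_obs();M=R.from_rotvec(o["ee_rot"]).as_matrix();p=o["ee_pos"]
c=np.array([wr(u,v,.008,p,M) for u,v in((286,148),(344,148),(345,255.5),(289,255.5))])
print(c.round(4),c.mean(0).round(4));print(np.linalg.norm(np.roll(c,-1,0)-c,axis=1).round(4))
e=c[0]+c[1]-c[2]-c[3];print(np.degrees(np.arctan2(e[1],e[0])))
plan((*c.mean(0)[:2],.05),119)
E
```

```text
[[ 0.5469 -0.1179  0.008 ]
 [ 0.5684 -0.157   0.008 ]
 [ 0.4903 -0.2036  0.008 ]
 [ 0.4673 -0.1617  0.008 ]] [ 0.5182 -0.1601  0.008 ]
[0.0447 0.0909 0.0477 0.0908]
29.863145350936787
t 2.48 p [ 0.5202 -0.1587  0.1219] tool y [ 2.2e-03 -6.0e-04 -1.0e+00] xz 0.0016 yaw -61.08 turn world deg 0.08 -> about tool y -0.08
shift tool mm [ 0.1 71.9 -2.5] q [ 0.48  0.45 -0.35  1.91  0.2   0.82 -1.04] F [ 1.  -0.5 -0.6] w 0.82
```

```bash
python3 -m inch '[[-0.001,0.02,-0.002,0,0,0,0.065],[0,0.02,0,0,0,0,0.065],[0,0.02,0,0,0,0,0.065],[0,0.02,0,0,0,0,0.065],[0,0.01,0,0,0,0,0.065],[0,0.005,0,0,0,0,0.065],[0,0,0,0,0,0,0.065],[0,0,0,0,0,0,0.065]]'
python3 -m inch '[[0,0.004,0,0,0,0,0.065],[0,0.003,0,0,0,0,0.065],[0,0.002,0,0,0,0,0.065],[0,0,0,0,0,0,0.065],[0,0,0,0,0,0,0.065]]'
```

```text
clock: 3.15
ee_pos: [0.5177, -0.1588, 0.0264]
ee_rot: [-1.406, 0.829, -0.831]
force: [0.1, -0.7, 0.2]
gripper_width: 0.76
clock: 3.57
ee_pos: [0.5169, -0.1587, 0.0163]
ee_rot: [-1.407, 0.83, -0.83]
force: [-0.2, -0.1, 0.3]
gripper_width: 0.759
```

```bash
python3 -m inch '[[0,0,0,0,0,0,0.05],[0,0,0,0,0,0,0.05],[0,0,0,0,0,0,0.05],[0,0,0,0,0,0,0.05]]'; python3 -m inch '[[0,0,0,0,0,0,0.03],[0,0,0,0,0,0,0.03],[0,0,0,0,0,0,0.03],[0,0,0,0,0,0,0.03],[0,0,0,0,0,0,0.03],[0,0,0,0,0,0,0.03]]'
```

```text
clock: 3.9
ee_pos: [0.5169, -0.1587, 0.0164]
ee_rot: [-1.407, 0.83, -0.83]
force: [0.4, 0.6, -0.2]
gripper_width: 0.589
clock: 4.4
ee_pos: [0.5174, -0.1588, 0.0173]
ee_rot: [-1.407, 0.829, -0.831]
force: [-2.1, -0.1, 10.3]
gripper_width: 0.502
```

```bash
python3 -m inch '[[0,-0.003,0,0,0,0,0.03],[0,-0.01,0,0,0,0,0.03],[0,-0.02,0,0,0,0,0.03],[0,-0.025,0,0,0,0,0.03],[0,-0.025,0,0,0,0,0.03],[0,-0.025,0,0,0,0,0.03],[0,-0.025,0,0,0,0,0.03],[0,-0.025,0,0,0,0,0.03],[0,-0.025,0,0,0,0,0.03],[0,-0.02,0,0,0,0,0.03],[0,-0.01,0,0,0,0,0.03],[0,0,0,0,0,0,0.03],[0,0,0,0,0,0,0.03]]'
python3 - <<'E'
from h import *
plan((.5325,.1765,.23),-2.7)
cv2.imwrite("pics/w2.png",manip.capture("wrist")[:,:,::-1])
E
```

```text
clock: 5.48
ee_pos: [0.5166, -0.1587, 0.2291]
ee_rot: [-1.407, 0.83, -0.83]
force: [-0.5, 1.0, -1.1]
gripper_width: 0.507
t 5.48 p [ 0.5166 -0.1587  0.2291] tool y [ 1.e-04 -3.e-04 -1.e+00] xz 0.0003 yaw -61.08 turn world deg 58.38 -> about tool y -58.38
shift tool mm [-285.7   -1.   176. ] q [ 0.51  0.32 -0.38  1.81  0.13  1.04 -0.98] F [-0.5  1.  -1.1] w 0.507
```

View pics/w2.png

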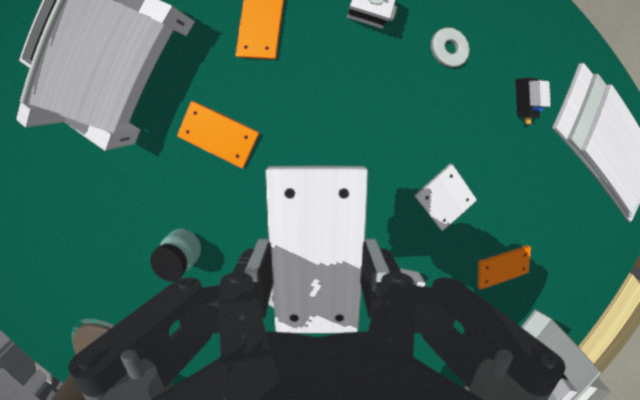

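The plate is held level: front edge (266,168)–(367,168), rear edge (274,331)–(359,331). I'll measure where it sits in the hand.

Run:
```python
from h import *
# tool-frame: M=I, plane normal is tool y
c=manip.camera_info("wrist");H=np.array(c["hand_eye"])
P=[]
for u,v in((266,168),(367,168),(359,331),(274,331)):
    x=np.array([u-c["cx"],-(v-c["cy"])]);r=np.linalg.norm(x);a=r/c["fx"]
    d=H[:3,:3]@np.array([*(x/r*np.sin(a)),-np.cos(a)]);P.append(H[:3,3]+d*(.0095-H[1,3])/d[1])
P=np.array(P);print(P.round(4),P.mean(0).round(4),np.linalg.norm(np.roll(P,-1,0)-P,axis=1).round(4))
```

```text
[[-0.0219  0.0095  0.0458]
 [ 0.0225  0.0095  0.0457]
 [ 0.0236  0.0095 -0.0439]
 [-0.0232  0.0095 -0.0438]] [0.0003 0.0095 0.001 ] [0.0444 0.0896 0.0468 0.0896]
```

```bash
python3 -m inch '[[-0.019,0,0.0117,0,0,0,0.03],[-0.019,0,0.0117,0,0,0,0.03],[-0.019,0,0.0117,0,0,0,0.03],[-0.019,0,0.0117,0,0,0,0.03],[-0.019,0,0.0117,0,0,0,0.03],[-0.019,0,0.0117,0,0,0,0.03],[-0.019,0,0.0117,0,0,0,0.03],[-0.019,0,0.0117,0,0,0,0.03],[-0.019,0,0.0117,0,0,0,0.03],[-0.019,0,0.0117,0,0,0,0.03],[-0.019,0,0.0117,0,0,0,0.03],[-0.019,0,0.0117,0,0,0,0.03],[-0.019,0,0.0117,0,0,0,0.03],[-0.019,0,0.0117,0,0,0,0.03],[-0.019,0,0.0117,0,0,0,0.03]]'
python3 -m inch '[[0,0,0,0,-0.085,0,0.03],[0,0,0,0,-0.085,0,0.03],[0,0,0,0,-0.085,0,0.03],[0,0,0,0,-0.085,0,0.03],[0,0,0,0,-0.085,0,0.03],[0,0,0,0,-0.085,0,0.03],[0,0,0,0,-0.085,0,0.03],[0,0,0,0,-0.085,0,0.03],[0,0,0,0,-0.085,0,0.03],[0,0,0,0,-0.085,0,0.03],[0,0,0,0,-0.085,0,0.03],[0,0,0,0,-0.085,0,0.03],[0,0,0,0,0,0,0.03],[0,0,0,0,0,0,0.03],[0,0,0,0,0,0,0.03]]'
python3 - <<'E'
from h import *
plan((.5325,.1765,.162),-2.7)
E
```

```text
clock: 6.78
ee_pos: [0.5317, 0.1764, 0.2272]
ee_rot: [-1.409, 0.832, -0.828]
force: [0.0, -0.5, 0.5]
gripper_width: 0.503
clock: 8.03
ee_pos: [0.5323, 0.1755, 0.2283]
ee_rot: [-1.571, 0.04, -0.037]
force: [-0.5, -0.5, -1.3]
gripper_width: 0.501
t 8.03 p [0.5323 0.1755 0.2283] tool y [-1.6e-03 -2.0e-04 -1.0e+00] xz -0.0016 yaw -2.79 turn world deg 0.09 -> about tool y -0.09
shift tool mm [ 0.3 66.3  1.1] q [ 0.15  0.42 -0.72  1.75  0.31  1.1  -0.72] F [-0.5 -0.5 -1.3] w 0.501
```

```bash
python3 -m inch '[[0,0.02,0.001,0,0,0,0.03],[0,0.02,0,0,0,0,0.03],[0,0.015,0,0,0,0,0.03],[0,0.008,0,0,0,0,0.03],[0,0,0,0,0,0,0.03],[0,0,0,0,0,0,0.03],[0,0,0,0,0,0,0.03]]'
python3 - <<'E'
from h import *
plan((.5325,.1765,.164),-2.7)
w=manip.capture("wrist")[:,:,::-1];s=manip.capture("scene")[:,:,::-1]
b=cv2.resize(s[60:190,300:430],(400,400),interpolation=2)
cv2.imwrite("pics/w3.png",np.hstack([w[:,120:520],b]))
E
```

```text
clock: 8.62
ee_pos: [0.5332, 0.1771, 0.1672]
ee_rot: [-1.57, 0.035, -0.037]
force: [-0.1, 0.2, -0.6]
gripper_width: 0.501
t 8.62 p [0.5332 0.1771 0.1672] tool y [ 1.2e-03  5.0e-04 -1.0e+00] xz 0.0012 yaw -2.66 turn world deg -0.04 -> about tool y 0.04
shift tool mm [-0.7  3.2 -0.6] q [ 0.11  0.48 -0.69  1.81  0.37  0.98 -0.78] F [-0.1  0.2 -0.6] w 0.501
```

View pics/w3.png

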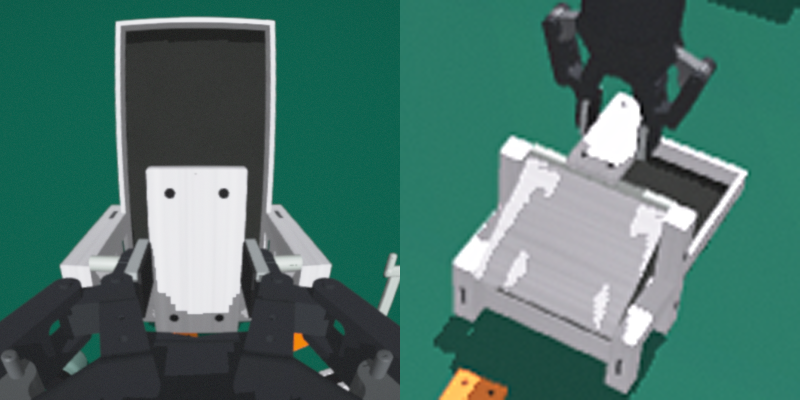

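The wrist view shows the plate square and centred over the tray. The rod is visible on both sides at crop (108,264) and (285,263), so I'll do a last check of the overhang.

Run:
```python
from h import *
o=manip.get_obs();M=R.from_rotvec(o["ee_rot"]).as_matrix();p=o["ee_pos"]
q=[wr(u+120,v,.126,p,M) for u,v in((108,264),(285,263))]
print(np.round(q,4));m=np.mean(q,0);print("TCP beyond rod (tool z, mm)",((M.T@(p-m))*1000).round(1))
```

```text
[[0.4779 0.1605 0.126 ]
 [0.5867 0.1559 0.126 ]]
TCP beyond rod (tool z, mm) [  0.2 -41.3  18.8]
```

The overhang measures 19–20.5 mm, with the underside about 20 mm above the edge. I'll release and hold still.

```bash
python3 -m inch '[[0,0,0,0,0,0,0.0854],[0,0,0,0,0,0,0.0854],[0,0,0,0,0,0,0.0854],[0,0,0,0,0,0,0.0854],[0,0,0,0,0,0,0.0854],[0,0,0,0,0,0,0.0854],[0,0,0,0,0,0,0.0854],[0,0,0,0,0,0,0.0854],[0,0,0,0,0,0,0.0854],[0,0,0,0,0,0,0.0854],[0,0,0,0,0,0,0.0854],[0,0,0,0,0,0,0.0854],[0,0,0,0,0,0,0.0854],[0,0,0,0,0,0,0.0854],[0,0,0,0,0,0,0.0854],[0,0,0,0,0,0,0.0854]]'
python3 -m inch '[[0,-0.02,0,0,0,0,0.0854],[0,-0.02,0,0,0,0,0.0854],[0,-0.02,0,0,0,0,0.0854],[0,-0.02,0,0,0,0,0.0854],[0,-0.02,0,0,0,0,0.0854],[0,-0.02,0,0,0,0,0.0854],[0,-0.01,0,0,0,0,0.0854],[0,0,0,0,0,0,0.0854],[0,0,0,0,0,0,0.0854]]'
python3 - <<'E'
from h import *
plan((.5325,.1765,.164),-2.7)
w=manip.capture("wrist")[:,:,::-1];t=manip.capture("top")[:,:,::-1]
b=cv2.resize(t[140:260,130:250],(400,400),interpolation=2)
cv2.imwrite("pics/w4.png",np.hstack([w[:,120:520],b])); cv2.imwrite("pics/top9.png",t)
E
```

```text
clock: 10.05
ee_pos: [0.5327, 0.1766, 0.1663]
ee_rot: [-1.571, 0.036, -0.036]
force: [-0.4, -0.7, -0.5]
gripper_width: 1.002
clock: 10.8
ee_pos: [0.5327, 0.1766, 0.296]
ee_rot: [-1.571, 0.036, -0.037]
force: [-1.4, -0.3, -1.0]
gripper_width: 1.003
t 10.8 p [0.5327 0.1766 0.296 ] tool y [ 4.e-04 -2.e-04 -1.e+00] xz 0.0004 yaw -2.64 turn world deg -0.06 -> about tool y 0.06
shift tool mm [-2.00e-01  1.32e+02 -1.00e-01] q [ 0.17  0.36 -0.75  1.66  0.26  1.23 -0.68] F [-1.4 -0.3 -1. ] w 1.003
```

View pics/w4.png

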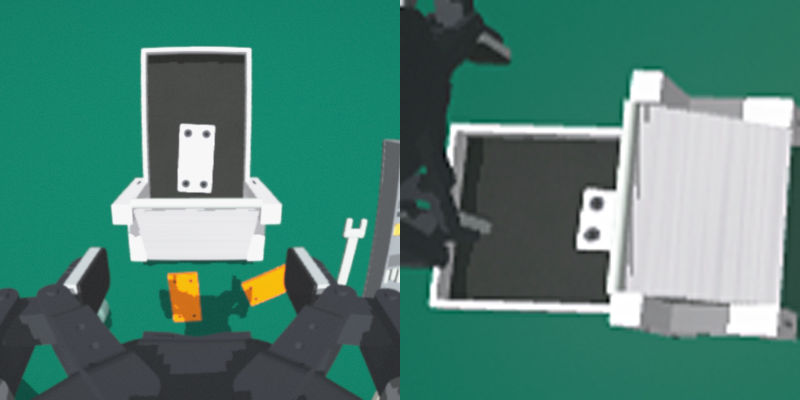

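The plate lies in the tray at crop (196,158) with four large dark counterbores showing. I'll check that it is flat by its size, check the square plate, then hand in.

Run:
```python
from h import *
o=manip.get_obs();M=R.from_rotvec(o["ee_rot"]).as_matrix();p=o["ee_pos"]
c=np.array([wr(u+120,v,.012,p,M) for u,v in((179,124),(216,124),(214,192),(177,191))])
print(c.mean(0).round(3),np.linalg.norm(np.roll(c,-1,0)-c,axis=1).round(4))
a=cv2.imread("pics/top0.png").astype(int);b=cv2.imread("pics/top9.png").astype(int)
print("square/orange changed px",[(abs(a-b)[y-25:y+25,x-25:x+25].max(2)>60).sum() for x,y in((398,188),(282,163),(289,216),(459,202))])
print(manip.hand_in())
```

```text
[0.532 0.186 0.012] [0.0482 0.0916 0.0502 0.0903]
square/orange changed px [np.int64(24), np.int64(28), np.int64(434), np.int64(0)]
the job is handed in; nothing more can be done
None
```

The long plate is turned over and lying in the tray, and I handed the job in at about 11 s of the 37 s allowed. I gripped it across its width and carried it level. I let it go square across the ramp's upper edge, with its middle about 19–20 mm out over the tray and its underside about 20 mm above the edge. It tipped off by itself while the opened fingers stayed still.

**Plate in the tray:** the last pictures show four large dark counterbores facing up. The plate's middle is near (0.532, 0.186). It measured about 91 x 49 mm when projected at its expected height. That is a little wide for 90 x 45 mm but fits a plate lying flat. The gripper was open and clear, about 0.13 m above the release height.

**Other things on the bench:** the first and last top pictures barely differ at the square plate and two of the orange look-alikes (0–28 pixels). The area around the third look-alike, at (289,216), changed by 434 pixels. The last wrist picture shows that plate in the gripper's shadow, so I put the change down to shadow and did not check further. The arm never came down near it.

**Forces:** the readings I saw stayed small. The highest was about 10 N, when the fingertips touched the bench as they closed on the plate.

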